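# Feel for the hidden catch and open the bench service box

## Task

Open the cover of the service box on the welding bench. Its catch sits in a finger notch hidden somewhere along the black front ledge: touch down gently on the grey block at either end of the ledge, run a closed fingertip along the ledge until you feel the notch, and press the pad inside it until the spring cover swings up. Leave the cover standing open, take the hand away, and do not disturb the things lying about or lean hard on anything.

Things in the scene. Friction and masses are not known exactly. Their poses are not given: they have to be found in the camera images.
- box: bench service box (sockets under a blue cover), fixed to the bench, 390 mm long (its y) x 180 mm deep (its x) x 75 mm high; origin under its centre, -x side towards the robot. The front 46 mm of its top (x -90 to -44 mm) is a flat ledge; behind it the blue cover (x -42 to 81 mm) lies level with the ledge.
- ledge (a point): middle of the ledge's top face, 75 mm above the bench (box x -67 mm); x and y axes as the box. Within 150 mm to each side along y the ledge is black plastic, level but for one notch at an unknown place: 50 mm wide along y between 5 mm cheeks, open above and to the front, right across the ledge. The notch floor is the black catch pad, 18 mm below the ledge top.
- end_left (a point): middle of the top of the grey end block at the +y end of the ledge; the block is 46 mm (x) by 45 mm (y), its top level with the ledge
- end_right (a point): the same for the grey end block at the -y end
- catch (a joint): rocking angle of the catch pad in the notch (rad): 0 at rest, stop at 0.24, springs back. Pressing the pad down turns it about a pin 36 mm behind the ledge's middle line and 17 mm below the pad; at about 0.18 (pad 6 to 7 mm down on the ledge's middle line, 9 mm at the stop) it lets the cover go. It takes 1.5 to 2.5 N to start and 2.5 to 4 N at release there.
- cover (a joint): opening of the blue cover (rad) about the hinge along its far edge: 0 shut and latched, about 1.35 standing open. Once let go a weak spring (1 to 2 N at its front edge) swings it up by itself in 1 to 3 s and keeps it open. It rises just behind the ledge and rests against anything above it until that is out of the way.
- spray: spray can standing upright, 66 mm across, 190 mm tall; bystander; origin under its centre
- square: red magnetic welding square, about 95 x 95 x 16 mm, lying flat in front of the service box; bystander; origin under its middle
- hammer: hammer, 280 mm long, lying; bystander; origin under its middle
- bracket: welded aluminium sheet bracket, 80 x 120 mm, 144 mm tall; bystander; origin under its middle
- tin: round steel tin with green lid, 75 mm across, 59 mm tall; bystander; origin under its centre

How it is judged:
By the outcome, as a careful person would: the job done as asked, in the order asked, and still so for the second after the job is handed in, with the robot touching nothing.
It also fails if it takes over 64 s, if anything falls off the work surface, if the arm or the gripper's body presses on something with over 40 N, if the wrist force passes 120 N, or if a joint passes its speed limit or range.

## Robot

A 7-joint arm with a two-finger parallel gripper is mounted at the origin on the work surface. World frame = base frame: x ahead of the robot, y to its left, z up, the work surface at z = 0. Lengths are in m, angles in rad, forces in N, time in s.
With the tool pointing down it reaches from about 0.425 to 1.025 m from the base axis. Payload 3.6 kg.
Tool frame: the origin (TCP) lies between the finger pads; the fingertips stand ctrl.nose_length ahead of it and the grasp point (between the pads) lies 8 mm behind it (ctrl.nose_length is the distance from the TCP to the fingertips, in m); x points along the fingers, z is the direction in which the jaws open and shut, and the axes are right-handed (so a half turn about x gives the same grasp; the last joint's range is limited). The gripper opens to 85 mm and grips with 20 to 120 N. Pads are 22 mm wide; open, the fingers measure 114 mm over their backs; the gripper's body (76 mm by 85 mm) begins 54 mm behind the grasp point. The pads swing forward as they close: fully open they stand 13 mm farther back than shut.
Start: joints at [1.25, 0.591, 0.048, 1.609, -0.033, 0.943, -0.034], TCP at [0.163, -0.706, 0.222] pointing down, gripper open.
Joint ranges: [-2.69, 2.69], [-0.47, 2.24], [-1.27, 1.36], [0.19, 2.51], [-1.53, 4.68], [0.08, 2.07], [-3.09, 3.09]. Speed limits (rad/s): [2.57, 2.57, 3.14, 3.14, 3.14, 3.14, 3.14].

## Interface

Orientations are given as [roll, pitch, yaw] about the fixed x, y, z axes, in that order (R = Rz(yaw) Ry(pitch) Rx(roll)).
In Python, from station import ctrl, imaging gives the robot as it stands. The module is installed in compiled form; this text tells all that it offers.
- The arm moves only by the tool jog_arm, never from a script. Its arguments are lists of equal length, an entry for each row: "fingers": the opening, from 0 (shut) to 1 (fully open); "travel": the shift along the tool's x, y, z in mm, a list of three; "delta_rot": the turn, a rotation vector about the tool's x, y, z in rad, a list of three. A call has 1 to 20 rows; each row shifts and turns the commanded pose from where the row before left it, along the tool's axes as they then stand; what a row does not reach is not made up. A row lasts 1/12 s, in which the tool goes at most 41.7 mm and 7.16 degrees, less where a joint would pass 70% of its speed; a pose out of reach is approached as far as the arm can. A call with a gripper value outside its range is refused whole. The fingers move at their own pace and stop on an object; "force" is the grip in N (left out, the last holds). Time passes only in rows, so rows that do not move let the fingers close. It gives the time, the measured TCP pose, the force and the opening at its end, in the units of the state.
- ctrl.observe(): the state, without advancing time (a new reading comes with each control period).
- imaging.grab_frame(name): name is "scene" or "top" or "wrist"; returns (picture, depth): 420x560x3 uint8, red, green, blue; 420x560 float32, m along the optical axis (not along the pixel's ray), 0 where there is no reading.
- imaging.camera_model(name): a dict with "fx", "fy", "cx", "cy" (pixels), "D" ([k1, k2, p1, p2, k3] as OpenCV has them; the pictures are not rectified), "T" (4x4, takes a point from camera to world coordinates); the wrist camera has in their place "tool_from_camera" (4x4, takes a point from camera to tool coordinates, whose origin is the TCP and whose axes are the tool frame's). Camera axes: x right, y down, z forward; pixel columns grow to the right and rows downward; lengths in m; the calibration is good to about 2 mm. A picture is of the moment at which its call begins: read the wrist's pose just before it. camera_model takes no time and is no camera call.
- ctrl.sign_off(): hands the job in, once; it reports no verdict.
The state is a dict: "clock": time; "q": joint angles; "joint_velocities": joint speeds; "effort": joint torques, N m; "eef_pos": TCP position; "tool_rot": TCP orientation; "ft_force": force on the tool from outside, world axes, zero at the start; "moment": the same for the moment, N m; "grip_width": finger opening in m.
Only numpy, scipy, OpenCV 4.12 (cv2) and the standard library are available. Lean on these libraries where they do the work, as an engineer would, in place of code of your own. Each camera call takes 0.05 s, during which the arm holds its last target. There are 200 camera calls.

## Working session

There is one attempt and no reset: what is moved stays moved. The work goes in short steps, Python scripts to look and compute and a tool call to move; the robot and the scene stay as the last step left them, time stands still between calls to the robot, and variables do not carry over. Pictures are saved under pics/ and viewed, about 8 in all and at most 12, crops included, and the job is handed in when it is done.

Besides the shell and the picture viewer there is one more tool, called after "Request:" by a JSON object that holds its "op" and its "data". jog_arm: Moves the arm, as the interface text tells. Its arguments: {"type":"object","properties":{"fingers":{"type":"array"},"travel":{"type":"array"},"delta_rot":{"type":"array"},"force":{"type":"number"}},"required":["fingers","travel","delta_rot"]}

```bash
mkdir -p pics
cat > h.py <<'E'
import numpy as np, cv2
from station import ctrl, imaging
def snap(n,f):
    s=ctrl.observe(); p,d=imaging.grab_frame(n); m=imaging.camera_model(n)
    cv2.imwrite('pics/%s.png'%f,p[:,:,::-1]); np.savez('pics/%s.npz'%f,p=p,d=d)
    return p,d,m
def pts(d,m,T):
    v,u=np.mgrid[:d.shape[0],:d.shape[1]]
    K=np.array([[m['fx'],0,m['cx']],[0,m['fy'],m['cy']],[0,0,1]])
    n=cv2.undistortPoints(np.stack([u,v],-1).reshape(-1,1,2).astype(np.float64),K,np.array(m['D'])).reshape(d.shape+(2,))
    c=np.dstack([n*d[...,None],d])
    return c@np.array(T)[:3,:3].T+np.array(T)[:3,3]
E
python3 - <<'E'
from h import *
print(ctrl.observe(), ctrl.nose_length)
for n in('scene','top'):
    p,d,m=snap(n,n+'0'); np.save('pics/%sW.npy'%n,pts(d,m,m['T'])); print(np.round(m['T'],3))
a=np.hstack([cv2.imread('pics/top0.png'),cv2.imread('pics/scene0.png')])
E
```

```text
{'clock': 0.0, 'q': array([ 1.25050728,  0.59210644,  0.04829885,  1.6098386 , -0.03328582,
        0.9426602 , -0.03371572]), 'joint_velocities': array([ 3.89341368e-04, -1.51073799e-03,  1.00836194e-03,  9.98525666e-04,
       -7.21576218e-05,  1.07205262e-03,  2.09652354e-03]), 'effort': array([ 1.10720619e-03, -5.48700285e+01,  1.54706787e+00, -1.98128754e+01,
        9.38913727e-03,  8.75268888e-03,  5.11794298e-06]), 'eef_pos': array([ 0.1628292 , -0.70561337,  0.22054397]), 'tool_rot': array([-3.08003319,  1.56858818,  1.85921838]), 'ft_force': array([ 0.30994491, -0.24746224,  0.44921178]), 'moment': array([0.03081029, 0.02771823, 0.03164755]), 'grip_width': 0.08527015114449102} 0.011
[[-0.768  0.528 -0.363  1.024]
 [ 0.64   0.62  -0.453  0.591]
 [-0.015 -0.58  -0.814  1.111]
 [ 0.     0.     0.     1.   ]]
[[ 0.057 -0.978  0.201  0.281]
 [-0.998 -0.056  0.015  0.011]
 [-0.004 -0.202 -0.979  1.523]
 [ 0.     0.     0.     1.   ]]
```

View pics/top0.png

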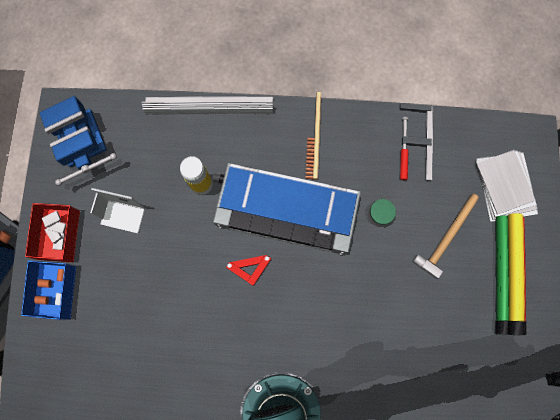

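View pics/scene0.png

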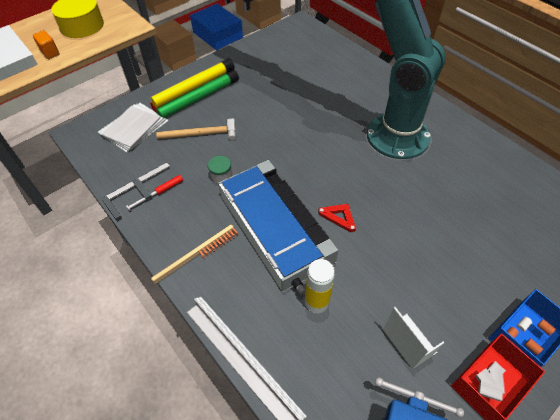

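The top view shows the box with its ledge facing the robot, left grey block at about (222,217) and right at (343,243). The red square is in front at (250,268), the can at (195,175), the tin at (383,212) and the hammer at (450,235). The scene view agrees. Next I'll measure the box pose.

Run:
```python
from h import *
W=np.load('pics/topW.npy'); p=np.load('pics/top0.npz')['p'].astype(int)
for u,v in[(222,217),(343,243),(283,230),(250,268),(195,170),(383,212),(428,266),(119,215)]: print((u,v),np.round(W[v,u],3))
# box top mask from height
M=(abs(W[...,2]-.075)<.008); M[:150]=0;M[270:]=0;M[:,:205]=0;M[:,365:]=0
n,l,st,_=cv2.connectedComponentsWithStats(M.astype(np.uint8)); k=1+np.argmax(st[1:,4]); 
P=W[l==k]; print(len(P),P[:,2].mean()); r=cv2.minAreaRect(P[:,:2].astype(np.float32)*1000); print(r); print(cv2.boxPoints(r).round())
B=(p[...,2]>p[...,0]+50)&M; Q=W[B]; rb=cv2.minAreaRect(Q[:,:2].astype(np.float32)*1000); print('blue',rb)
c=cv2.resize(cv2.imread('pics/top0.png')[190:260,205:365],None,fx=5,fy=5,interpolation=cv2.INTER_CUBIC)
c=np.clip(c.astype(float)*1.8,0,255).astype(np.uint8); cv2.imwrite('pics/crop.png',c)
```

```text
(222, 217) [0.542 0.199 0.076]
(343, 243) [ 0.488 -0.145  0.074]
(283, 230) [0.515 0.024 0.076]
(250, 268) [0.409 0.115 0.002]
(195, 170) [0.644 0.267 0.189]
(383, 212) [ 0.587 -0.261  0.052]
(428, 266) [ 0.44  -0.403  0.022]
(119, 215) [0.542 0.521 0.006]
7785 0.07544273354055128
((583.3721923828125, 18.021453857421875), (388.6615295410156, 181.61962890625), 80.66215515136719)
[[ 462. -159.]
 [ 641. -188.]
 [ 705.  195.]
 [ 525.  225.]]
blue ((602.7767333984375, 14.799896240234375), (376.47161865234375, 124.76265716552734), 80.58576202392578)
```

View pics/crop.png

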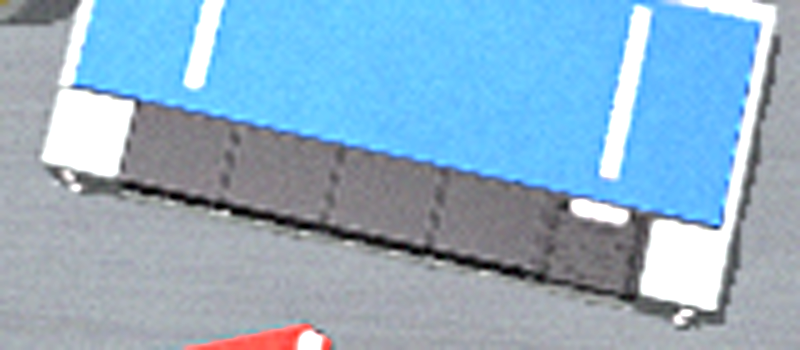

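The crop shows the ledge in five dark segments between the white end blocks, with a pale patch at about crop (600,210) next to the right end. I'll check the depth along the ledge and work out the first move.

Run:
```python
from h import *
from scipy.spatial.transform import Rotation as R
yaw=-.163; c=np.array([.5834,.018]); ex=np.array([np.cos(yaw),np.sin(yaw)]); ey=np.array([-ex[1],ex[0]])
for n in('top','scene'):
    W=np.load('pics/%sW.npy'%n); L=np.stack([(W[...,:2]-c)@ex,(W[...,:2]-c)@ey],-1)*1000
    out=[]
    for y in range(-190,191,10):
        m=(abs(L[...,1]-y)<5)&(L[...,0]>-80)&(L[...,0]<-55)&(W[...,2]>.03)&(W[...,2]<.12)
        z=W[...,2][m]*1000; out.append((y,len(z),*(np.percentile(z,[10,50]).round() if len(z) else ())))
    print(n,[tuple(map(int,o)) for o in out])
s=ctrl.observe(); T=R.from_euler('xyz',s['tool_rot']); print(T.as_matrix().round(3))
for nm,z in(('z=ey',ey),('z=-ey',-ey),('z=ex',ex),('z=-ex',-ex)):
    x=np.array([0,0,-1.]); z=np.array([*z,0]); D=R.from_matrix(np.stack([x,np.cross(z,x),z],1))
    print(nm,(T.inv()*D).as_rotvec().round(4))
for y in(-172,172):
  t=np.array([*(c+ex*-.068+ey*y/1000),.13]); print(t, T.inv().apply(t-s['eef_pos'])*1000)
```

```text
top [(-190, 28, 71, 74), (-180, 32, 71, 74), (-170, 29, 71, 74), (-160, 32, 71, 75), (-150, 33, 71, 74), (-140, 36, 53, 57), (-130, 31, 54, 58), (-120, 30, 52, 57), (-110, 31, 54, 56), (-100, 31, 54, 57), (-90, 29, 69, 75), (-80, 30, 71, 75), (-70, 30, 71, 74), (-60, 32, 73, 76), (-50, 30, 71, 75), (-40, 32, 72, 74), (-30, 31, 71, 75), (-20, 29, 71, 75), (-10, 34, 72, 75), (0, 29, 73, 76), (10, 30, 72, 74), (20, 33, 71, 75), (30, 32, 71, 73), (40, 30, 71, 74), (50, 31, 71, 74), (60, 32, 73, 76), (70, 30, 70, 75), (80, 32, 70, 74), (90, 31, 70, 74), (100, 29, 72, 75), (110, 31, 72, 75), (120, 30, 72, 75), (130, 33, 71, 76), (140, 28, 71, 75), (150, 33, 71, 75), (160, 31, 71, 75), (170, 29, 71, 76), (180, 29, 71, 75), (190, 27, 69, 75)]
scene [(-190, 15, 74, 75), (-180, 17, 73, 76), (-170, 22, 74, 76), (-160, 16, 74, 76), (-150, 32, 58, 72), (-140, 32, 56, 60), (-130, 18, 55, 58), (-120, 17, 55, 59), (-110, 15, 56, 60), (-100, 1, 75, 75), (-90, 18, 72, 75), (-80, 21, 73, 75), (-70, 25, 73, 75), (-60, 19, 72, 74), (-50, 25, 73, 75), (-40, 21, 74, 75), (-30, 22, 73, 76), (-20, 21, 74, 76), (-10, 26, 74, 76), (0, 23, 74, 76), (10, 23, 73, 75), (20, 21, 73, 76), (30, 23, 73, 75), (40, 25, 74, 75), (50, 24, 73, 76), (60, 22, 73, 76), (70, 25, 72, 75), (80, 28, 73, 76), (90, 24, 73, 76), (100, 29, 73, 76), (110, 24, 73, 76), (120, 27, 72, 76), (130, 26, 74, 76), (140, 28, 73, 75), (150, 26, 72, 76), (160, 28, 74, 75), (170, 28, 73, 75), (180, 30, 73, 75), (190, 52, 42, 73)]
[[-0.001  0.974  0.225]
 [ 0.002  0.225 -0.974]
 [-1.    -0.    -0.002]]
z=ey [-2.7518e+00 -7.0000e-04 -2.8000e-03]
z=-ey [ 0.3898 -0.002   0.0005]
z=ex [-1.181e+00 -1.900e-03 -1.100e-03]
z=-ex [ 1.9606e+00 -1.3000e-03  2.1000e-03]
[ 0.48838933 -0.14068514  0.13      ] [  91.59067534  444.2878207  -477.1138597 ]
[0.54421336 0.1987551  0.13      ] [  92.23714411  575.01771517 -795.3044893 ]
```

Both cameras show a dip at box y of about -145 to -95 mm. I'll still do it by touch as asked, from the right block: land there and slide in +y.

Request:
{"op": "jog_arm", "data": {"fingers": [0,0,0,0,0,0,0,0,0,0,0,0,0,0,0,0,0,0,0,0], "travel": [[0,12,-13],[0,22,-24],[0,22,-24],[0,23,-24],[0,23,-24],[0,23,-25],[0,23,-25],[0,23,-25],[0,23,-25],[0,23,-25],[0,23,-25],[0,23,-25],[0,23,-25],[0,23,-25],[0,23,-25],[0,23,-24],[0,23,-24],[0,23,-24],[0,22,-24],[0,21,-22]], "delta_rot": [[0,0,0],[0,0,0],[0,0,0],[0,0,0],[0,0,0],[0,0,0],[0,0,0],[0,0,0],[0,0,0],[0,0,0],[0,0,0],[0,0,0],[0,0,0],[0,0,0],[0,0,0],[0,0,0],[0,0,0],[0,0,0],[0,0,0],[0,0,0]], "force": 20}}

```text
clock: 1.77
eef_pos: [0.4888, -0.1398, 0.2215]
tool_rot: [-2.406, 1.57, 2.534]
ft_force: [1.1, -0.2, -0.2]
grip_width: -0.0001
```

Request:
{"op": "jog_arm", "data": {"fingers": [0,0,0,0,0,0,0,0,0,0], "travel": [[0,0,0],[15,0,0],[15,0,0],[15,0,0],[15,0,0],[15,0,0],[8,0,0],[0,0,0],[0,0,0],[0,0,0]], "delta_rot": [[0.065,0,0],[0.065,0,0],[0.065,0,0],[0.065,0,0],[0.065,0,0],[0.065,0,0],[0,0,0],[0,0,0],[0,0,0],[0,0,0]]}}

```text
clock: 2.6
eef_pos: [0.4889, -0.1419, 0.1393]
tool_rot: [1.631, 1.57, -0.102]
ft_force: [0.6, 0.9, -0.3]
grip_width: -0.0002
```

```bash
cat >> h.py <<'E'
from scipy.spatial.transform import Rotation as R
yaw=-.163; bc=np.array([.5834,.018]); ex=np.array([np.cos(yaw),np.sin(yaw)]); ey=np.array([-ex[1],ex[0]])
def st():
    s=ctrl.observe(); p=s['eef_pos']; M=R.from_euler('xyz',s['tool_rot']).as_matrix()
    f=s['ft_force']
    print('t',round(s['clock'],2),'box xy mm',np.round([(p[:2]-bc)@ex*1e3,(p[:2]-bc)@ey*1e3],1),'tip z',round((p[2]+M[2,0]*ctrl.nose_length)*1e3,1),'F box',np.round([f[:2]@ex,f[:2]@ey,f[2]],2),'w',round(s['grip_width']*1e3,1),'xax',M[:,0].round(3),'z.ey',round(M[:2,2]@ey,3), 'z.ex',round(M[:2,2]@ex,3))
E
python3 -c "from h import *;st()"
```

```text
t 2.6 box xy mm [ -67.3 -173.1] tip z 128.3 F box [ 0.46  1.02 -0.33] w -0.2 xax [ 0.001 -0.    -1.   ] z.ey -1.0 z.ex 0.001
```

Request:
{"op": "jog_arm", "data": {"fingers": [0,0,0,0,0,0,0], "travel": [[8,0,0],[12,0,0],[12,0,0],[10,0,0],[5,0,0],[0,0,0],[0,0,0]], "delta_rot": [[0,0,0],[0,0,0],[0,0,0],[0,0,0],[0,0,0],[0,0,0],[0,0,0]]}}

```text
clock: 3.18
eef_pos: [0.4884, -0.1418, 0.0916]
tool_rot: [-1.647, 1.571, 2.902]
ft_force: [0.3, -0.5, -0.4]
grip_width: -0.0003
```

Request:
{"op": "jog_arm", "data": {"fingers": [0,0,0,0], "travel": [[1,0,0],[1,0,0],[1,0,0],[0,0,0]], "delta_rot": [[0,0,0],[0,0,0],[0,0,0],[0,0,0]]}}

```text
clock: 3.52
eef_pos: [0.4885, -0.1418, 0.0888]
tool_rot: [1.51, 1.57, -0.224]
ft_force: [0.0, -0.1, -0.6]
grip_width: -0.0003
```

Request:
{"op": "jog_arm", "data": {"fingers": [0,0,0], "travel": [[1,0,0],[1,0,0],[0,0,0]], "delta_rot": [[0,0,0],[0,0,0],[0,0,0]]}}

```text
clock: 3.77
eef_pos: [0.4883, -0.1418, 0.0866]
tool_rot: [-1.631, 1.571, 2.918]
ft_force: [1.0, 0.1, 0.1]
grip_width: -0.0005
```

```bash
python3 -c "from h import *;st()"
```

```text
t 3.77 box xy mm [ -67.9 -173.1] tip z 75.6 F box [0.94 0.29 0.11] w -0.5 xax [-0.  0. -1.] z.ey -1.0 z.ex -0.0
```

Request:
{"op": "jog_arm", "data": {"fingers": [0,0,0], "travel": [[0.5,0,0],[0.5,0,0],[0,0,0]], "delta_rot": [[0,0,0],[0,0,0],[0,0,0]]}}

```text
clock: 4.02
eef_pos: [0.4884, -0.1418, 0.0856]
tool_rot: [-1.475, 1.571, 3.075]
ft_force: [0.2, 0.1, -0.1]
grip_width: -0.0001
```

Request:
{"op": "jog_arm", "data": {"fingers": [0,0], "travel": [[0.5,0,0],[0,0,0]], "delta_rot": [[0,0,0],[0,0,0]]}}

```text
clock: 4.18
eef_pos: [0.4884, -0.1418, 0.0851]
tool_rot: [-1.494, 1.571, 3.056]
ft_force: [0.7, 0.2, -0.2]
grip_width: -0.0
```

```bash
python3 -c "from h import *;st()"
```

```text
t 4.18 box xy mm [ -67.9 -173.1] tip z 74.1 F box [ 0.61  0.31 -0.16] w -0.0 xax [-0.  0. -1.] z.ey -1.0 z.ex -0.0
```

Request:
{"op": "jog_arm", "data": {"fingers": [0,0], "travel": [[0.5,0,0],[0,0,0]], "delta_rot": [[0,0,0],[0,0,0]]}}

```text
clock: 4.35
eef_pos: [0.4883, -0.1418, 0.0846]
tool_rot: [-1.411, 1.571, 3.138]
ft_force: [0.3, 0.4, 0.2]
grip_width: 0.0002
```

Request:
{"op": "jog_arm", "data": {"fingers": [0,0], "travel": [[0.5,0,0],[0,0,0]], "delta_rot": [[0,0,0],[0,0,0]]}}

```text
clock: 4.52
eef_pos: [0.4884, -0.1418, 0.0841]
tool_rot: [-1.648, 1.571, 2.902]
ft_force: [-0.4, 0.6, -0.0]
grip_width: -0.0
```

Request:
{"op": "jog_arm", "data": {"fingers": [0,0], "travel": [[0.5,0,0],[0,0,0]], "delta_rot": [[0,0,0],[0,0,0]]}}

```text
clock: 4.68
eef_pos: [0.4883, -0.1418, 0.0836]
tool_rot: [-1.668, 1.571, 2.881]
ft_force: [0.7, -0.0, 0.2]
grip_width: -0.0001
```

Request:
{"op": "jog_arm", "data": {"fingers": [0,0], "travel": [[0.5,0,0],[0,0,0]], "delta_rot": [[0,0,0],[0,0,0]]}}

```text
clock: 4.85
eef_pos: [0.4883, -0.1418, 0.0831]
tool_rot: [-1.508, 1.571, 3.042]
ft_force: [0.1, 0.4, 0.5]
grip_width: 0.0001
```

Request:
{"op": "jog_arm", "data": {"fingers": [0,0], "travel": [[0.5,0,0],[0,0,0]], "delta_rot": [[0,0,0],[0,0,0]]}}

```text
clock: 5.02
eef_pos: [0.4883, -0.1418, 0.0826]
tool_rot: [-1.486, 1.571, 3.063]
ft_force: [0.4, -0.0, -0.3]
grip_width: -0.0
```

Run:
```python
from h import *
print(ctrl.nose_length); st()
snap('scene','s1'); snap('wrist','w1')
a=cv2.resize(cv2.imread('pics/s1.png')[150:290,200:400],(560,392),interpolation=cv2.INTER_CUBIC)
b=cv2.resize(cv2.imread('pics/w1.png'),(240,180)); o=np.zeros((392,800,3),np.uint8); o[:,:560]=a; o[:180,560:]=b
cv2.imwrite('pics/v1.png',o)
```

```text
0.011
t 5.02 box xy mm [ -67.9 -173.1] tip z 71.6 F box [ 0.41  0.07 -0.31] w -0.0 xax [-0.  0. -1.] z.ey -1.0 z.ex -0.0
```

View pics/v1.png

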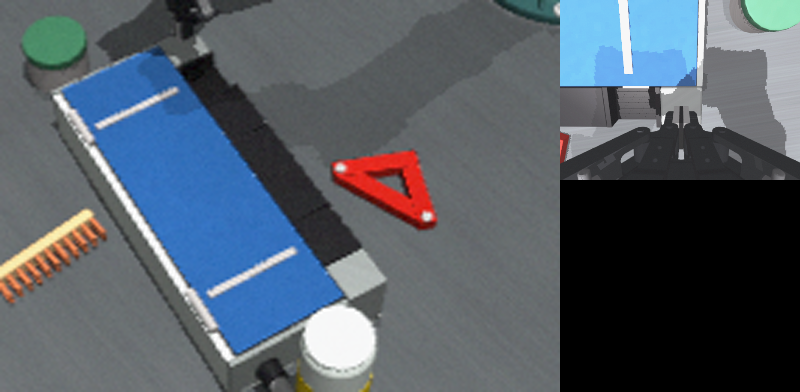

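The composite shows the closed fingertips over the right grey block, at about (185,40) in the scene crop and (680,110) in the wrist inset. There is no contact force yet, so I'll keep lowering gently.

Request:
{"op": "jog_arm", "data": {"fingers": [0,0], "travel": [[0.5,0,0],[0,0,0]], "delta_rot": [[0,0,0],[0,0,0]]}}

```text
clock: 5.28
eef_pos: [0.4884, -0.1418, 0.0821]
tool_rot: [-1.663, 1.571, 2.886]
ft_force: [-0.5, 0.1, -0.6]
grip_width: -0.0001
```

Request:
{"op": "jog_arm", "data": {"fingers": [0,0], "travel": [[0.5,0,0],[0,0,0]], "delta_rot": [[0,0,0],[0,0,0]]}}

```text
clock: 5.45
eef_pos: [0.4883, -0.1418, 0.0816]
tool_rot: [-1.443, 1.571, 3.106]
ft_force: [0.5, -0.6, 0.7]
grip_width: -0.0005
```

Request:
{"op": "jog_arm", "data": {"fingers": [0,0], "travel": [[0.5,0,0],[0,0,0]], "delta_rot": [[0,0,0],[0,0,0]]}}

```text
clock: 5.62
eef_pos: [0.4883, -0.1418, 0.0811]
tool_rot: [-1.559, 1.571, 2.99]
ft_force: [1.3, -0.1, -0.3]
grip_width: 0.0002
```

Request:
{"op": "jog_arm", "data": {"fingers": [0,0], "travel": [[0.5,0,0],[0,0,0]], "delta_rot": [[0,0,0],[0,0,0]]}}

```text
clock: 5.78
eef_pos: [0.4884, -0.1418, 0.0806]
tool_rot: [-1.643, 1.571, 2.906]
ft_force: [0.5, 0.4, 0.8]
grip_width: -0.0002
```

Request:
{"op": "jog_arm", "data": {"fingers": [0,0], "travel": [[0.5,0,0],[0,0,0]], "delta_rot": [[0,0,0],[0,0,0]]}}

```text
clock: 5.95
eef_pos: [0.4883, -0.1418, 0.0801]
tool_rot: [-1.582, 1.571, 2.967]
ft_force: [-0.3, -0.2, -0.3]
grip_width: -0.0001
```

Request:
{"op": "jog_arm", "data": {"fingers": [0,0], "travel": [[0.5,0,0],[0,0,0]], "delta_rot": [[0,0,0],[0,0,0]]}}

```text
clock: 6.12
eef_pos: [0.4883, -0.1418, 0.0796]
tool_rot: [-1.406, 1.571, -3.14]
ft_force: [0.1, -0.3, -0.8]
grip_width: 0.0003
```

Request:
{"op": "jog_arm", "data": {"fingers": [0,0], "travel": [[0.5,0,0],[0,0,0]], "delta_rot": [[0,0,0],[0,0,0]]}}

```text
clock: 6.28
eef_pos: [0.4883, -0.1418, 0.0791]
tool_rot: [-1.446, 1.571, 3.103]
ft_force: [0.2, -0.2, -0.1]
grip_width: -0.0001
```

Run:
```python
from h import *
s=ctrl.observe();M=R.from_euler('xyz',s['tool_rot']).as_matrix(); st()
p,d,m=snap('wrist','w2'); T=np.eye(4); T[:3,:3]=M; T[:3,3]=s['eef_pos']
W=pts(d,m,T@np.array(m['tool_from_camera']))
L=np.stack([(W[...,:2]-bc)@ex,(W[...,:2]-bc)@ey,W[...,2]],-1)*1000; np.save('pics/w2L.npy',L)
for v in range(225,421,12): print(v,[tuple(int(x) for x in L[v,u]) if d[v,u]>0 else 0 for u in(250,265,280,295,310)])
cv2.imwrite('pics/v2.png',cv2.resize(p[200:420,160:420,::-1],(780,660))[:600])
```

```text
t 6.28 box xy mm [ -67.9 -173.1] tip z 68.1 F box [ 0.19 -0.19 -0.07] w -0.1 xax [-0.  0. -1.] z.ey -1.0 z.ex -0.0
225 [(-53, -158, 74), (-53, -165, 75), (-53, -171, 75), (-53, -178, 74), (-53, -185, 74)]
237 [(-58, -158, 75), (-58, -165, 74), (-58, -171, 74), (-58, -178, 75), (-59, -185, 74)]
249 [(-64, -158, 74), (-64, -165, 74), (-56, -171, 95), (-56, -177, 95), (-64, -185, 75)]
261 [(-70, -158, 74), (-56, -166, 106), (-56, -171, 106), (-56, -177, 106), (-60, -183, 98)]
273 [(-60, -161, 107), (-56, -167, 116), (-56, -172, 117), (-56, -177, 116), (-60, -182, 107)]
285 [(-60, -161, 117), (-56, -167, 124), (-56, -172, 125), (-56, -176, 126), (-60, -182, 117)]
297 [(-54, -163, 136), (-55, -167, 134), (-59, -172, 127), (-55, -176, 134), (-54, -180, 135)]
309 [(-55, -164, 140), (-55, -168, 140), (-65, -172, 125), (-55, -176, 141), (-55, -180, 140)]
321 [(-51, -165, 152), (-56, -168, 145), (-68, -172, 126), (-56, -176, 145), (-51, -179, 153)]
333 [(-50, -165, 159), (-53, -168, 155), (-73, -172, 126), (-58, -176, 147), (-50, -178, 159)]
345 [(-50, -166, 163), (-55, -168, 156), (-77, -172, 126), (-69, -176, 137), (-50, -178, 163)]
357 [(-50, -166, 167), 0, (-177, -171, 1), (-73, -176, 137), (-51, -178, 166)]
369 [(-50, -166, 170), (-62, -168, 156), (-188, -170, 0), (-75, -176, 139), (-51, -178, 169)]
381 [(-50, -166, 174), (-56, -169, 166), (-56, -172, 166), (-56, -175, 167), (-53, -178, 171)]
393 [(-51, -167, 176), (-56, -169, 170), (-56, -172, 170), (-56, -175, 171), (-55, -178, 171)]
405 [(-54, -166, 175), (-57, -169, 172), (-55, -172, 174), (-56, -175, 173), (-56, -178, 173)]
417 [(-56, -166, 176), (-56, -169, 176), (-56, -172, 176), (-56, -175, 176), (-57, -177, 175)]
```

View pics/v2.png

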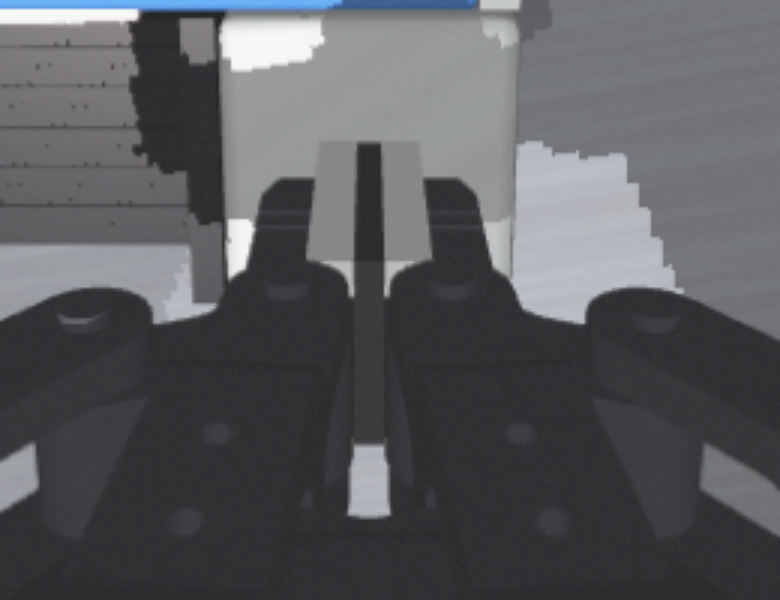

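The wrist view shows the pads ending around crop (370,142), and the wrist depth puts that edge at z of about 94, still above the block at 74. That disagrees with the nominal nose length, so I'll cross-check with the scene depth.

Run:
```python
from h import *
for n in('scene',):
    p,d,m=snap(n,n+'3'); W=pts(d,m,m['T'])
    L=np.stack([(W[...,:2]-bc)@ex,(W[...,:2]-bc)@ey,W[...,2]],-1)*1000
    k=(abs(L[...,0]+68)<22)&(abs(L[...,1]+173)<25)&(L[...,2]>60)&(L[...,2]<150)
    vv,uu=np.nonzero(k)
    for v in range(vv.min(),vv.max()+1): print(v,[(u,*[int(round(x)) for x in L[v,u]]) for u in uu[vv==v]][::2])
st(); s=ctrl.observe(); print(s['effort'].round(1))
```

```text
148 [(np.int64(257), -54, -194, 144)]
149 [(np.int64(258), -56, -192, 140)]
150 [(np.int64(259), -56, -185, 143)]
151 [(np.int64(259), -54, -182, 142)]
152 [(np.int64(259), -56, -188, 131), (np.int64(268), -73, -161, 147)]
153 [(np.int64(259), -53, -181, 135), (np.int64(261), -57, -175, 138), (np.int64(266), -70, -167, 138), (np.int64(268), -75, -164, 138)]
154 [(np.int64(260), -55, -179, 131), (np.int64(263), -56, -160, 149), (np.int64(265), -63, -161, 143), (np.int64(267), -68, -158, 144)]
155 [(np.int64(261), -57, -177, 127), (np.int64(263), -54, -157, 148), (np.int64(265), -61, -158, 143), (np.int64(267), -66, -154, 144)]
156 [(np.int64(261), -56, -175, 125), (np.int64(263), -57, -163, 136), (np.int64(265), -60, -156, 141)]
157 [(np.int64(261), -56, -176, 120), (np.int64(263), -55, -159, 136)]
158 [(np.int64(261), -57, -177, 114), (np.int64(263), -56, -163, 128), (np.int64(265), -56, -149, 141)]
159 [(np.int64(261), -56, -176, 111), (np.int64(263), -57, -165, 120)]
160 [(np.int64(261), -57, -179, 103), (np.int64(263), -56, -163, 119), (np.int64(265), -62, -161, 116)]
161 [(np.int
[... 1952 characters left out ...]
-162, 74), (np.int64(267), -67, -161, 72), (np.int64(269), -70, -153, 78), (np.int64(271), -79, -156, 69)]
170 [(np.int64(261), -49, -167, 72), (np.int64(263), -54, -164, 72), (np.int64(265), -58, -157, 77), (np.int64(267), -63, -153, 77), (np.int64(269), -70, -153, 74), (np.int64(272), -78, -149, 73)]
171 [(np.int64(262), -48, -160, 75), (np.int64(264), -51, -151, 82), (np.int64(266), -60, -155, 72), (np.int64(268), -64, -150, 75)]
172 [(np.int64(263), -49, -154, 75), (np.int64(265), -54, -150, 77)]
173 [(np.int64(263), -48, -152, 73)]
t 6.38 box xy mm [ -67.9 -173.1] tip z 68.2 F box [ 0.07 -0.25  0.22] w 0.0 xax [-0. -0. -1.] z.ey -1.0 z.ex -0.0
[ -0.  -42.4   1.   -9.5   0.    0.    0. ]
```

Both cameras agree that the real fingertips end at z of about 94 mm, roughly 25 mm short of the stated nose length. About 19 mm of gap remains, so I'll go most of the way and then creep.

Request:
{"op": "jog_arm", "data": {"fingers": [0,0,0,0,0,0], "travel": [[3,0,0],[4,0,0],[4,0,0],[2,0,0],[1,0,0],[0,0,0]], "delta_rot": [[0,0,0],[0,0,0],[0,0,0],[0,0,0],[0,0,0],[0,0,0]]}}

```text
clock: 6.88
eef_pos: [0.488, -0.1417, 0.0655]
tool_rot: [-1.67, 1.57, 2.88]
ft_force: [-2.1, 1.0, 6.2]
grip_width: 0.0003
```

Request:
{"op": "jog_arm", "data": {"fingers": [0,0,0], "travel": [[0.5,0,0],[0.5,0,0],[0,0,0]], "delta_rot": [[0,0,0],[0,0,0],[0,0,0]]}}

```text
clock: 7.13
eef_pos: [0.488, -0.1417, 0.0654]
tool_rot: [-1.695, 1.57, 2.854]
ft_force: [-3.3, 1.1, 16.1]
grip_width: 0.0001
```

Request:
{"op": "jog_arm", "data": {"fingers": [0,0,0], "travel": [[0.5,0,0],[0.5,0,0],[0,0,0]], "delta_rot": [[0,0,0],[0,0,0],[0,0,0]]}}

```text
clock: 7.38
eef_pos: [0.4881, -0.1417, 0.0654]
tool_rot: [-1.822, 1.57, 2.727]
ft_force: [-5.9, 1.6, 25.8]
grip_width: 0.0001
```

Request:
{"op": "jog_arm", "data": {"fingers": [0,0,0], "travel": [[0.5,0,0],[0.5,0,0],[0,0,0]], "delta_rot": [[0,0,0],[0,0,0],[0,0,0]]}}

```text
clock: 7.63
eef_pos: [0.4881, -0.1417, 0.0653]
tool_rot: [-1.983, 1.57, 2.566]
ft_force: [-7.4, 1.9, 35.0]
grip_width: 0.0004
```

Contact was at TCP z of 0.0655, and by batching the creep steps I let it build to 35 N. Backing off to a light touch now (about 10 N/mm).

Request:
{"op": "jog_arm", "data": {"fingers": [0,0], "travel": [[-3.2,0,0],[0,0,0]], "delta_rot": [[0,0,0],[0,0,0]]}}

```text
clock: 7.8
eef_pos: [0.489, -0.1419, 0.0662]
tool_rot: [1.546, 1.569, -0.188]
ft_force: [-0.4, 0.5, -0.3]
grip_width: -0.0001
```

Request:
{"op": "jog_arm", "data": {"fingers": [0,0,0], "travel": [[0.8,0,0],[0,0,0],[0,0,0]], "delta_rot": [[0,0,0],[0,0,0],[0,0,0]]}}

```text
clock: 8.05
eef_pos: [0.4888, -0.1419, 0.0654]
tool_rot: [1.588, 1.57, -0.146]
ft_force: [-1.8, 0.8, 15.6]
grip_width: 0.0001
```

Request:
{"op": "jog_arm", "data": {"fingers": [0,0,0], "travel": [[-0.3,0,0],[0,0,0],[0,0,0]], "delta_rot": [[0,0,0],[0,0,0],[0,0,0]]}}

```text
clock: 8.3
eef_pos: [0.4888, -0.1419, 0.0655]
tool_rot: [1.564, 1.57, -0.17]
ft_force: [-1.9, 0.9, 12.5]
grip_width: -0.0002
```

Request:
{"op": "jog_arm", "data": {"fingers": [0,0,0], "travel": [[-0.7,0,0],[0,0,0],[0,0,0]], "delta_rot": [[0,0,0],[0,0,0],[0,0,0]]}}

```text
clock: 8.55
eef_pos: [0.4887, -0.1418, 0.0655]
tool_rot: [1.449, 1.571, -0.285]
ft_force: [-0.2, 0.5, 6.8]
grip_width: 0.0
```

A light touch of about 6.5 N holds on the right block. Sliding along the ledge (tool -z is box +y).

Request:
{"op": "jog_arm", "data": {"fingers": [0,0,0,0,0,0], "travel": [[0,0,-2],[0,0,-2.5],[0,0,-2.5],[0,0,-2.5],[0,0,-2.5],[0,0,0]], "delta_rot": [[0,0,0],[0,0,0],[0,0,0],[0,0,0],[0,0,0],[0,0,0]]}}

```text
clock: 9.05
eef_pos: [0.4907, -0.1314, 0.0655]
tool_rot: [0.432, 1.569, -1.303]
ft_force: [-0.5, -1.9, 5.9]
grip_width: -0.0003
```

Request:
{"op": "jog_arm", "data": {"fingers": [0,0,0,0,0,0], "travel": [[0,0,-2],[0,0,-2],[0,0,-2],[0,0,-2],[0,0,-2],[0,0,0]], "delta_rot": [[0,0,0],[0,0,0],[0,0,0],[0,0,0],[0,0,0],[0,0,0]]}}

```text
clock: 9.55
eef_pos: [0.4923, -0.1217, 0.0655]
tool_rot: [0.439, 1.569, -1.296]
ft_force: [-0.4, -2.6, 5.9]
grip_width: -0.0001
```

Request:
{"op": "jog_arm", "data": {"fingers": [0,0,0,0,0,0], "travel": [[0,0,-2],[0,0,-2],[0,0,-2],[0,0,-2],[0,0,-2],[0,0,0]], "delta_rot": [[0,0,0],[0,0,0],[0,0,0],[0,0,0],[0,0,0],[0,0,0]]}}

```text
clock: 10.05
eef_pos: [0.4938, -0.1117, 0.0654]
tool_rot: [0.346, 1.569, -1.389]
ft_force: [-0.1, -1.4, 5.3]
grip_width: 0.0001
```

Request:
{"op": "jog_arm", "data": {"fingers": [0,0,0,0,0,0], "travel": [[0,0,-2],[0,0,-2],[0,0,-2],[0,0,-2],[0,0,-2],[0,0,0]], "delta_rot": [[0,0,0],[0,0,0],[0,0,0],[0,0,0],[0,0,0],[0,0,0]]}}

```text
clock: 10.55
eef_pos: [0.495, -0.0991, 0.0652]
tool_rot: [-2.208, 1.57, 2.343]
ft_force: [0.4, -0.3, -0.2]
grip_width: 0.0002
```

```bash
python3 -c "from h import *;st()"
```

```text
t 10.55 box xy mm [ -68.2 -129.9] tip z 54.2 F box [ 0.43 -0.22 -0.24] w 0.2 xax [-0.001  0.001 -1.   ] z.ey -1.0 z.ex 0.001
```

The notch is felt: Fz fell from about 6 N to 0 between box y of -142 and -130, which matches the camera dip. Moving on to its middle and lowering to just above the pad.

Request:
{"op": "jog_arm", "data": {"fingers": [0,0,0,0,0,0,0,0,0], "travel": [[0,0,-3],[0,0,-4],[0,0,-3],[0,0,0],[4,0,0],[5,0,0],[4,0,0],[2,0,0],[0,0,0]], "delta_rot": [[0,0,0],[0,0,0],[0,0,0],[0,0,0],[0,0,0],[0,0,0],[0,0,0],[0,0,0],[0,0,0]]}}

```text
clock: 11.3
eef_pos: [0.4963, -0.0906, 0.0498]
tool_rot: [-1.437, 1.569, 3.112]
ft_force: [-0.2, -0.1, -0.1]
grip_width: -0.0
```

Request:
{"op": "jog_arm", "data": {"fingers": [0,0,0,0], "travel": [[1,0,0],[1,0,0],[1,0,0],[0,0,0]], "delta_rot": [[0,0,0],[0,0,0],[0,0,0],[0,0,0]]}}

```text
clock: 11.63
eef_pos: [0.4969, -0.0906, 0.0476]
tool_rot: [1.274, 1.571, -0.46]
ft_force: [0.1, -0.3, -0.9]
grip_width: 0.0004
```

Request:
{"op": "jog_arm", "data": {"fingers": [0,0,0], "travel": [[1,0,0],[0,0,0],[0,0,0]], "delta_rot": [[0,0,0],[0,0,0],[0,0,0]]}}

```text
clock: 11.88
eef_pos: [0.4965, -0.0905, 0.0467]
tool_rot: [-1.526, 1.57, 3.023]
ft_force: [-1.3, 0.9, 2.2]
grip_width: 0.0002
```

Pad contact at about 2 N. Pressing it down.

Request:
{"op": "jog_arm", "data": {"fingers": [0,0,0,0], "travel": [[1,0,0],[1,0,0],[0,0,0],[0,0,0]], "delta_rot": [[0,0,0],[0,0,0],[0,0,0],[0,0,0]]}}

```text
clock: 12.22
eef_pos: [0.4955, -0.0904, 0.0444]
tool_rot: [-1.52, 1.568, 3.029]
ft_force: [-3.2, 0.7, 2.7]
grip_width: 0.0001
```

Request:
{"op": "jog_arm", "data": {"fingers": [0,0,0,0], "travel": [[1,0,0],[0,0,0],[0,0,0],[0,0,0]], "delta_rot": [[0,0,0],[0,0,0],[0,0,0],[0,0,0]]}}

```text
clock: 12.55
eef_pos: [0.4965, -0.0905, 0.0435]
tool_rot: [-1.449, 1.57, 3.1]
ft_force: [-3.6, 0.6, 2.7]
grip_width: -0.0003
```

Request:
{"op": "jog_arm", "data": {"fingers": [0,0,0,0], "travel": [[1,0,0],[0.5,0,0],[0,0,0],[0,0,0]], "delta_rot": [[0,0,0],[0,0,0],[0,0,0],[0,0,0]]}}

```text
clock: 12.88
eef_pos: [0.4968, -0.0905, 0.042]
tool_rot: [-1.431, 1.571, 3.118]
ft_force: [-4.2, 1.2, 3.5]
grip_width: -0.0003
```

```bash
cat >> h.py <<'E'
def cover():
    p,d,m=snap('scene','tmp'); W=pts(d,m,m['T']); L=np.stack([(W[...,:2]-bc)@ex,(W[...,:2]-bc)@ey,W[...,2]],-1)*1000
    p=p.astype(int); k=(p[...,2]>p[...,0]+40)&(abs(L[...,1])<180)&(L[...,0]>-45)&(L[...,0]<130)&(L[...,2]>40)
    print('blue n',k.sum(),'z 50/98%',np.percentile(L[...,2][k],[50,98]).round() if k.sum() else '', 'x 2/98',np.percentile(L[...,0][k],[2,98]).round() if k.sum() else '')
E
python3 -c "from h import *;st();cover()"
```

```text
t 12.88 box xy mm [ -67.9 -121.1] tip z 31.0 F box [-4.36  0.49  3.5 ] w -0.3 xax [-0.  0. -1.] z.ey -1.0 z.ex -0.0
blue n 4351 z 50/98% [86. 97.] x 2/98 [-38.  78.]
```

The cover has let go: its front edge is up to about 97 mm. I'll hold briefly, then check again.

Request:
{"op": "jog_arm", "data": {"fingers": [0,0,0,0], "travel": [[0,0,0],[0,0,0],[0,0,0],[0,0,0]], "delta_rot": [[0,0,0],[0,0,0],[0,0,0],[0,0,0]]}}

```text
clock: 13.27
eef_pos: [0.4968, -0.0905, 0.0421]
tool_rot: [-0.883, 1.571, -2.617]
ft_force: [-4.0, 0.1, 4.2]
grip_width: 0.0001
```

Run:
```python
from h import *
st();cover()
cv2.imwrite('pics/v3.png',cv2.resize(cv2.imread('pics/tmp.png')[80:300,180:400],(600,600),interpolation=cv2.INTER_CUBIC))
```

```text
t 13.27 box xy mm [ -67.8 -121.1] tip z 31.1 F box [-4.01 -0.55  4.2 ] w 0.1 xax [-0. -0. -1.] z.ey -1.0 z.ex -0.0
blue n 4382 z 50/98% [111. 142.] x 2/98 [-20.  79.]
```

View pics/v3.png

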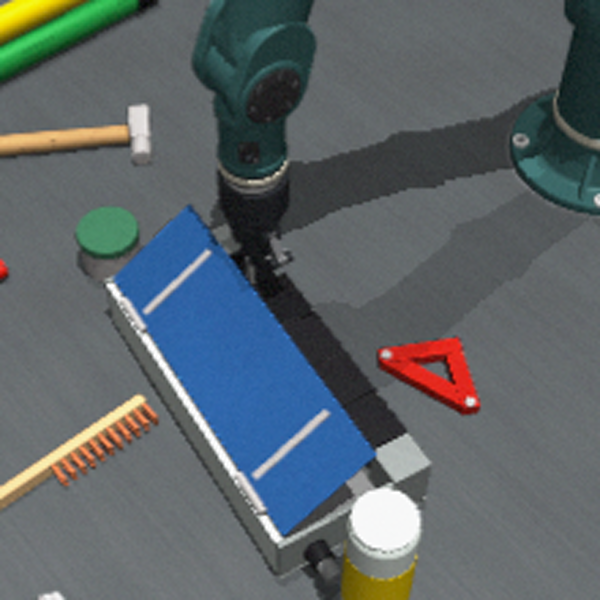

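The picture shows the cover swinging up, front edge around (280,330), while the finger stays in the notch at about (265,275). I'll give it another second to swing before moving away.

Request:
{"op": "jog_arm", "data": {"fingers": [0,0,0,0,0,0,0,0,0,0,0,0], "travel": [[0,0,0],[0,0,0],[0,0,0],[0,0,0],[0,0,0],[0,0,0],[0,0,0],[0,0,0],[0,0,0],[0,0,0],[0,0,0],[0,0,0]], "delta_rot": [[0,0,0],[0,0,0],[0,0,0],[0,0,0],[0,0,0],[0,0,0],[0,0,0],[0,0,0],[0,0,0],[0,0,0],[0,0,0],[0,0,0]]}}

```text
clock: 14.32
eef_pos: [0.4968, -0.0905, 0.0421]
tool_rot: [-1.641, 1.571, 2.908]
ft_force: [-5.1, 1.2, 4.9]
grip_width: -0.0001
```

```bash
python3 -c "from h import *;st();cover()"
```

```text
t 14.32 box xy mm [ -67.9 -121.1] tip z 31.1 F box [-5.2  0.4  4.9] w -0.1 xax [-0.  0. -1.] z.ey -1.0 z.ex -0.0
blue n 2258 z 50/98% [145. 196.] x 2/98 [56. 84.]
```

The cover stands fully open (top edge at about 196 mm). Withdrawing: up, then back.

Request:
{"op": "jog_arm", "data": {"fingers": [0,0,0,0,0,0,0,0,0,0,0,0,0,0], "travel": [[-4,0,0],[-8,0,0],[-12,0,0],[-16,0,0],[-18,-2,0],[-18,-5,0],[-18,-7,0],[-18,-7,0],[-18,-7,0],[-14,-6,0],[-10,-4,0],[-6,-2,0],[0,0,0],[0,0,0]], "delta_rot": [[0,0,0],[0,0,0],[0,0,0],[0,0,0],[0,0,0],[0,0,0],[0,0,0],[0,0,0],[0,0,0],[0,0,0],[0,0,0],[0,0,0],[0,0,0],[0,0,0]]}}

```text
clock: 15.53
eef_pos: [0.4581, -0.0841, 0.2023]
tool_rot: [1.636, 1.569, -0.098]
ft_force: [-0.6, -0.1, -0.2]
grip_width: 0.0006
```

Run:
```python
from h import *
st();cover()
a=cv2.imread('pics/tmp.png'); snap('top','top9'); b=cv2.imread('pics/top9.png')
cv2.imwrite('pics/v4.png',np.hstack([cv2.resize(x,(400,300),interpolation=cv2.INTER_AREA) for x in(a,b)]))
```

```text
t 15.53 box xy mm [-107.1 -121. ] tip z 191.3 F box [-0.56 -0.15 -0.19] w 0.6 xax [ 0.002 -0.    -1.   ] z.ey -1.0 z.ex -0.0
blue n 2251 z 50/98% [145. 196.] x 2/98 [56. 84.]
```

View pics/v4.png

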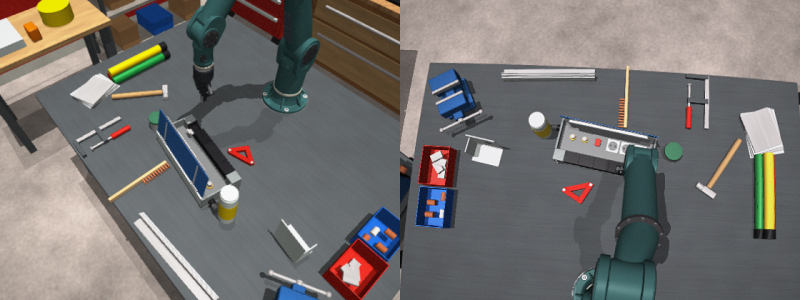

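The cover stands open with the sockets visible (left picture around (185,150)). The hand is clear in the air, and the can, tin, square, hammer and bracket are where they were.

```bash
python3 -c "from h import *;ctrl.sign_off()"
```

```text
the job is handed in; nothing more can be done
```

The cover is standing open and the job is handed in, at about 15.5 s on the robot's clock. I touched down on the right grey block and slid a closed fingertip along the ledge. The notch showed as the force dropping from about 6 N to 0, with its middle near box y −120 mm. I then pressed the pad about 5 mm, with 4–6 N on the tool, until the cover let go.

**Last checks:** the cover's top edge is at 196 mm, which is fully open, and it did not change after the hand left. The hand is clear, with the wrist force near zero, and the things lying about look unmoved in the pictures.

**What went wrong or disagreed:**
- **Touchdown was not gentle:** I sent several lowering steps together, and the fingertip briefly pressed on the grey block with about 36 N before I backed off to 6–7 N for the slide. That stays under the 40 N and 120 N limits.
- **Fingertip length:** the fingertips turned out to end about 21–25 mm short of where `ctrl.nose_length` puts them, by contact and by both cameras. I went by the measured contact instead.
- **Notch already visible:** the camera depth had shown the notch beforehand. That is why I started from the right block, and the touch confirmed it.

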